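Gauge the depth of the tall crucible

ROBOT

A 6-joint arm with a two-finger parallel gripper is mounted at the origin on the work surface. World frame = base frame: x ahead of the robot, y to its left, z up, the work surface at z = 0. Lengths are in mm, angles in rad, forces in N, time in s.
With the tool pointing down it reaches from about 350 to 875 mm from the base axis. Payload 4.2 kg.
Tool frame: the origin (TCP) lies midway between the tips of the shut fingers; the grasp point (between the pads) lies 19 mm behind it; z points along the fingers, y is the direction in which the jaws open and shut (so a half turn about z gives the same grasp; the last joint's range is limited). The gripper opens to 85 mm and grips with 20 to 120 N. Pads are 22 mm wide; open, the fingers measure 114 mm over their backs; the gripper's body (76 mm by 85 mm) begins 54 mm behind the grasp point. The pads swing forward as they close: fully open they stand 13 mm farther back than shut.
Start: joints at [1.543, 0.385, 0.008, 0, -1.194, -0.259], TCP at [176.771, 599.459, 231.312] pointing down, gripper open.
Joint ranges: [-3.14, 3.14], [-1.21, 2.06], [-1.07, 1.41], [-3.16, 2.05], [-2.99, -0.16], [-3.1, 3.1]. Speed limits (rad/s): [2.79, 2.79, 3.14, 3.14, 3.14, 3.14].

INTERFACE

Orientations are given as a unit quaternion [x, y, z, w].
In Python, from bench import arm, eyes, nets gives the robot as it stands.
- The arm moves only by the tool jog_arm, never from a script. Its argument "rows" is a list of rows, each a list of 3 entries, a list of its own where there are three numbers: the shift along the tool's x, y, z in cm, then the turn, a rotation vector about the tool's x, y, z in degrees, then the finger opening in cm, from 0 to 8.54. In form: [[[x, y, z], [ax, ay, az], jaw], ...]. A call has 1 to 10 rows; each row shifts and turns the commanded pose from where the row before left it, along the tool's axes as they then stand; what a row does not reach is not made up. A row lasts 1/8 s, in which the tool goes at most 62.5 mm and 10.7 degrees, less where a joint would pass 70% of its speed; a pose out of reach is approached as far as the arm can. A call with a gripper value outside its range is refused whole. The fingers move at their own pace and stop on an object; the grip force is fixed at half the most. Time passes only in rows, so rows that do not move let the fingers close. It gives the time, the measured TCP pose, the force and the opening at its end, in the units of the state.
- arm.read_state(): the state, without advancing time (a new reading comes with each control period).
- eyes.get_image(name): name is "scene" or "top"; returns the picture (420x560x3 uint8, red, green, blue); there is no depth.
- eyes.camera_model(name): a dict with "K" (3x3 intrinsics, pixels), "k1" (the pictures are not rectified: a ray, as slopes to the right and down, at radius r is drawn at 1 + k1 r^2 times it, then the intrinsics apply), "rvec" (rotation vector, rad) and "tvec" (3), from world to camera coordinates, as OpenCV has them. Camera axes: x right, y down, z forward; pixel columns grow to the right and rows downward; lengths in mm; the calibration is good to about 2 mm. A picture is of the moment at which its call begins. camera_model takes no time and is no camera call.
- arm.job_done(): hands the job in, once; it reports no verdict.
Trained networks look in the newest picture that a camera, given by its name, has taken for a name from the list of things; names that differ only in an ending like _2 or _b are one class to them, and where a whole thing is asked for, a point or a joint stands for the part that bears it (a point fixed in the world has none). Each returns a list of dicts, best first, with "conf" (0 to 1); they miss things now and then, are a little off and sometimes report something else, mostly with a low value. They report only what shows in the picture. A call takes as long as a camera call. They do not tell look-alikes from the thing itself.
- nets.boxes_of(camera, name): "position" ([column, row] as shares, 0 to 1, of the picture: columns of its width, rows of its height, amid what is visible of it).
The state is a dict: "clock": time; "joints": joint angles; "joint_vel": joint speeds; "joint_efforts": joint torques, N m; "position": TCP position; "ee_rot": TCP orientation; "contact_force": force on the tool from outside, world axes, zero at the start; "wrist_torque": the same for the moment, N m; "gripper_width": finger opening in mm.
Only numpy, scipy, OpenCV 4.12 (cv2) and the standard library are available. Lean on these libraries where they do the work, as an engineer would, in place of code of your own. Each camera call takes 0.05 s, during which the arm holds its last target.

TASK

Two identical depth-gauge stands are on the bench; one has a tall white crucible under its raised probe, the other a low, wide dish. On the stand with the tall crucible, lower the probe by its black knob until its tip rests on the crucible's bottom, then press that stand's clamp lever down level to lock the slide there. Leave the other stand's probe raised as it is.

Things in the scene. Friction and masses are not known exactly. Their poses are not given: they have to be found in the camera images.
- gauge: The stand that holds the tall crucible, bolted down. Origin: table level under the probe rod's axis; z up, x from the rod away from the robot to the column (82 mm off, top 162 mm above the table), turned up to 20 degrees either way. Base plate 165 x 120 mm, 12 mm thick. A horizontal arm 30 mm wide, top 145 mm above the table, carries the vertical rod; the clamp lever is on the arm's -x end.
- gauge_knob (a point): Centre of the black round knob (24 mm diameter, 30 mm tall) on top of the crucible stand's steel probe rod (8 mm diameter). The rod slides straight down, 1 to 4 N (10 N means bottom), and stays where left; its tip is 158 mm straight below this point. Starts 250 to 266 mm above the table, goes down 70 to 90 mm to bottom. Best gripped with fingers closing along the stand's y, clear of the lever.
- crucible_floor (a point): Centre of the inner floor of the tall white crucible, upright and loose on the crucible stand's base plate under the probe: 70 mm tall, 76 mm diameter at the rim, inner depth 62 mm, floor 8 mm thick, walls 5 mm. z is up. When the probe touches bottom, the knob's centre is 158 mm above this point.
- gauge_lever_pad (a point): Point on the crucible stand's clamp lever (steel bar 16 x 7 mm, dark steel round end), mid-thickness, 50 mm from its pivot, which is 35 mm from the rod on the robot's side, 150 mm above the table. Lever starts sloping up towards the robot (point at 176 to 182 mm); locked it is level (point at 150, bar's top 153.5, end's top 158 mm). Press straight down here, 3 to 8 N, to its stop.
- gauge_lever (a joint): Angle of that clamp lever: 0 is sloping up 40 degrees (unlocked; starts 0 to 0.15), 0.698 rad is level (locked, at its stop). It stays where it is left.
- other_knob (a point): Centre of the knob of the other, identical stand, which has a low wide white dish (100 mm diameter, 22 mm tall) under its probe; starts 250 to 266 mm above the table, at least 240 mm to one side of the first. To be left raised.
Mind the look-alikes: they are no part of the job. Leave any orange or pink look-alike of the part that bears crucible_floor alone.

How it is judged:
By the outcome, as a careful person would: the job done as asked, in the order asked, and still so for the second after the job is handed in, with the robot touching nothing.
It also fails if it takes over 42 s, if anything falls off the work surface, if the arm or the gripper's body presses on something with over 40 N, if the wrist force passes 120 N, or if a joint passes its speed limit or range.

## Working session

There is one attempt and no reset: what is moved stays moved. The work goes in short steps, Python scripts to look and compute and a tool call to move; the robot and the scene stay as the last step left them, time stands still between calls to the robot, and variables do not carry over. Pictures are saved under pics/ and viewed, and the job is handed in when it is done.

Besides the shell and the picture viewer there is one more tool, called after "Emit:" in YAML: its name, and indented under it one key for each argument. jog_arm: Moves the arm, as the interface text tells. Its arguments: {"type":"object","properties":{"rows":{"type":"array","items":{"type":"array"}}},"required":["rows"]}

```bash
mkdir -p pics; ls; cat > h.py <<'E'
from bench import arm, eyes, nets
import numpy as np, cv2
from scipy.spatial.transform import Rotation as R
def cam(n):
    m=eyes.camera_model(n); return np.array(m["K"],float),float(m["k1"]),R.from_rotvec(np.ravel(m["rvec"])).as_matrix(),np.ravel(m["tvec"]).astype(float),np.ravel(m["rvec"]).astype(float)
def proj(n,P):
    K,k1,Rm,t,rv=cam(n)
    return cv2.projectPoints(np.atleast_2d(np.array(P,float)),rv,t,K,np.array([k1,0,0,0.]))[0].reshape(-1,2)
def ray(n,uv):
    K,k1,Rm,t,rv=cam(n)
    p=cv2.undistortPoints(np.array([[uv]],float),K,np.array([k1,0,0,0.])).ravel()
    return -Rm.T@t, Rm.T@np.array([p[0],p[1],1])
def atz(n,uv,z):
    o,d=ray(n,uv); return o+d*(z-o[2])/d[2]
def tri(a,b):
    (o1,d1),(o2,d2)=a,b
    d1=d1/np.linalg.norm(d1);d2=d2/np.linalg.norm(d2)
    s=np.linalg.lstsq(np.c_[d1,-d2],o2-o1,rcond=None)[0]
    p,q=o1+d1*s[0],o2+d2*s[1]; return (p+q)/2,np.linalg.norm(p-q)
def save(im,f): cv2.imwrite("pics/"+f,cv2.cvtColor(im,cv2.COLOR_RGB2BGR))
E
python3 - <<'E'
from h import *
for c in("scene","top"):
    im=eyes.get_image(c); np.save(c+"0.npy",im); save(im,c+"0.png")
    for n in("gauge","gauge_knob","crucible_floor","gauge_lever_pad","other_knob"):
        print(c,n,[(round(d["conf"],2),np.round(np.array(d["position"])*[560,420],1).tolist()) for d in nets.boxes_of(c,n)])
    o,d=ray(c,(280,210)); print(o.round(),d.round(2))
print(arm.read_state())
E
```

```text
pics
scene gauge [(0.62, [286.3, 277.6])]
scene gauge_knob [(0.63, [285.9, 214.9])]
scene crucible_floor [(0.89, [344.1, 279.8]), (0.87, [294.3, 263.9]), (0.76, [318.6, 224.1]), (0.76, [396.8, 289.4]), (0.68, [328.1, 317.9]), (0.5, [182.3, 185.0])]
scene gauge_lever_pad []
scene other_knob [(0.55, [180.6, 187.1])]
[1190.  452. 1140.] [-0.56 -0.28 -0.78]
top gauge [(0.76, [253.5, 183.6])]
top gauge_knob [(0.68, [251.1, 178.9])]
top crucible_floor [(0.91, [248.3, 264.1]), (0.89, [243.4, 193.6]), (0.88, [186.4, 206.0]), (0.81, [131.3, 217.2]), (0.59, [185.3, 156.6])]
top gauge_lever_pad [(0.62, [261.9, 214.7])]
top other_knob [(0.66, [396.0, 170.4])]
[ 405.   92. 1170.] [ 0.11  0.01 -0.99]
{'clock': 0.6, 'joints': array([ 1.54257434e+00,  3.84675851e-01,  7.88365056e-03, -5.47418344e-05,
       -1.19400567e+00, -2.58567303e-01]), 'joint_vel': array([-0.00032307,  0.00062658, -0.00047859,  0.0005262 , -0.00089857,
        0.00069407]), 'joint_efforts': array([ 7.75425851e-04, -3.91832042e+01,  1.88529807e+01,  4.18886125e+00,
       -3.87107502e-04, -8.27737452e-07]), 'position': array([176.77041038, 599.44111658, 231.31212103]), 'ee_rot': array([ 9.89735153e-01, -1.42913701e-01, -2.51934999e-05,  3.69179856e-06]), 'contact_force': array([-0.30188179,  0.25035361,  0.32681048]), 'wrist_torque': array([ 0.05955137, -0.01876504, -0.01880818]), 'gripper_width': 85.35277519885102}
```

View pics/scene0.png

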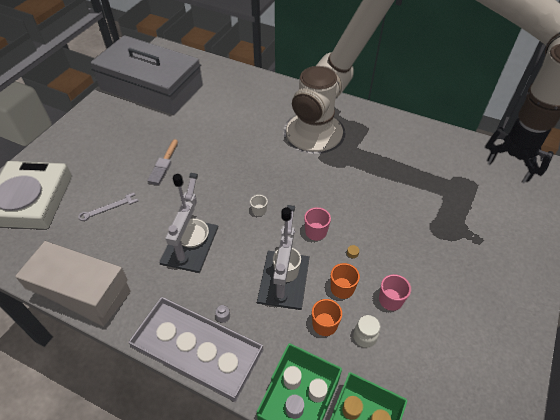

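View pics/top0.png

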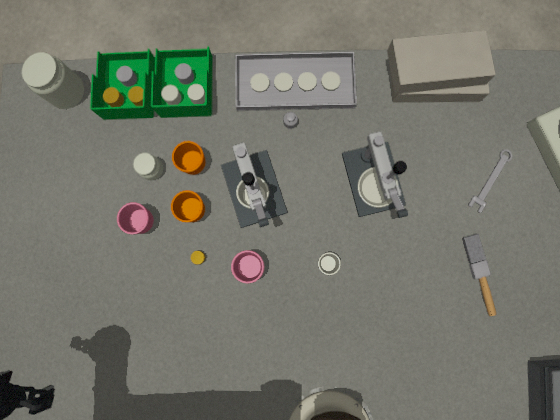

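```bash
python3 - <<'E'
from h import *
a=np.load("scene0.npy")[150:350,140:420]; b=np.load("top0.npy")[130:290,180:320]
save(cv2.resize(a,None,fx=2.85,fy=2.85,interpolation=cv2.INTER_CUBIC),"sc.png")
save(cv2.resize(b,None,fx=3.7,fy=3.7,interpolation=cv2.INTER_CUBIC),"tc.png")
E
```

```text
(no output)
```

View pics/sc.png

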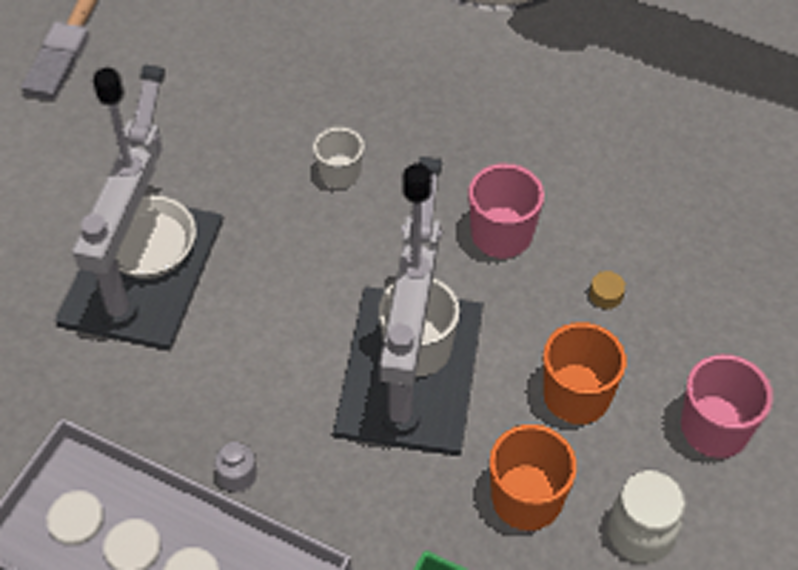

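View pics/tc.png

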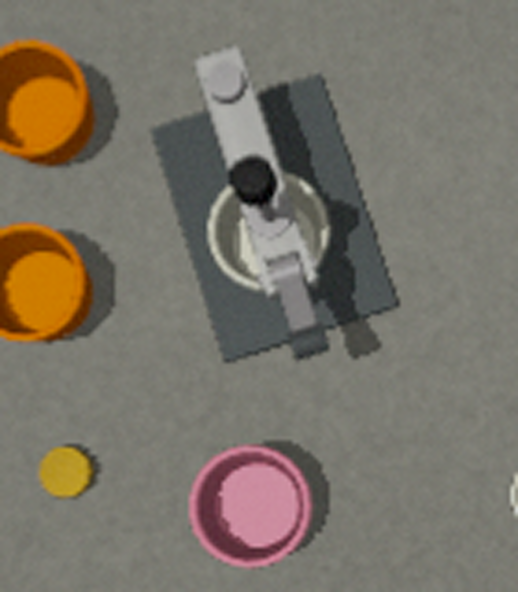

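The crucible stand is at scene (286,277) / top (253,184): it has the tall white cup and its arm runs up-left. The stand at scene (190,230) / top (380,180) has the wide low dish and must be left alone. The orange and pink cups are loose look-alikes. The enlarged crops confirm this, so I'll fit the crucible stand's pose.

```bash
python3 - <<'E'
from h import *
from scipy.optimize import least_squares
T=lambda u,v:(u/3.7+180,v/3.7+130)
S=lambda u,v:(u/2.85+140,v/2.85+150)
k,e=tri(ray("top",T(252,181)),ray("scene",S(416,184))); print("knob",k.round(1),e)
c,e=tri(ray("top",T(227,82)),ray("scene",S(401,334))); print("col",c.round(1),e)
l,e=tri(ray("top",T(312,343)),ray("scene",S(431,165))); print("leverend",l.round(1),e)
cs=[atz("top",T(*p),12) for p in[(152,128),(322,75),(399,303),(225,361)]]
print(np.round(cs,1)); print([np.linalg.norm(cs[i]-cs[(i+1)%4]).round(1) for i in range(4)])
print("rim centre scene", atz("top",T(268,230),82).round(1), atz("scene",S(419,315),82).round(1))
# fit: obs
obs=[("top",T(227,80),"col"),("scene",S(401,332),"col"),("top",T(252,181),"k"),("scene",S(416,184),"k"),("top",T(312,343),"l"),("scene",S(431,165),"l")]
obs+=[("top",T(*p),("c",i)) for i,p in enumerate([(152,128),(322,75),(399,303),(225,361)])]
obs+=[("scene",S(*p),("c",i)) for p,i in [((365,288),3),((483,303),2)][:0]]
def f(p,full=False):
    x,y,w,kz,a,xc,L=p; r=[]
    Rz=R.from_euler("z",w).as_matrix()
    for cam_,uv,n in obs:
        if n=="col":q=[82,0,162]
        elif n=="k":q=[0,0,kz]
        elif n=="l":q=[-35-L*np.cos(a),0,150+L*np.sin(a)]
        else:
            sx,sy=[(1,1),(1,-1),(-1,-1),(-1,1)][n[1]]; q=[xc+sx*82.5,sy*60,12]
        r.append(proj(cam_,Rz@q+[x,y,0])[0]-uv)
    return np.ravel(r)
s=least_squares(f,[k[0],k[1],0.2,258,0.6,30,60],loss="soft_l1")
print(s.x.round(3)); print(f(s.x).reshape(-1,2).round(1))
E
```

```text
knob [566.1 161.2 263.6] 3.204548769067236
col [643.3 184.5 158.6] 0.5726169901359668
leverend [486.7 136.6 187. ] 0.5112452314530759
[[647.6 248.7  12. ]
 [680.8 134.5  12. ]
 [526.5  86.6  12. ]
 [490.9 201.5  12. ]]
[np.float64(118.9), np.float64(161.6), np.float64(120.3), np.float64(163.7)]
rim centre scene [566.5 167.2  82. ] [574.9 169.2  82. ]
[5.65483e+02 1.61019e+02 2.96000e-01 2.63152e+02 6.64000e-01 2.22020e+01
 6.02060e+01]
[[-0.2 -0.2]
 [ 0.2  0.2]
 [ 0.9 -0. ]
 [ 0.7 -0.1]
 [-0.3  0.1]
 [ 0.   0. ]
 [-0.1 -0.2]
 [ 0.1 -0.9]
 [ 0.3  0.5]
 [ 0.3  0.2]]
```

The fit gives the origin at (565.5, 161), yaw 0.296 rad, knob z at about 263 and the lever pad at about 181. All of these fall within the stated ranges. I'll rise, align the jaws with the stand's y, and go over the knob.

Emit:
jog_arm:
  rows:
    - [[0,0,-2.5],[0,0,-8.35],8.5]
    - [[0,0,-2.5],[0,0,-8.35],8.5]
    - [[0,0,-2.5],[0,0,-8.35],8.5]
    - [[0,0,-2.5],[0,0,-8.35],8.5]

```text
clock: 1.1
position: [176.8, 599.4, 332.2]
ee_rot: [0.989, 0.15, -0.0, -0.0]
contact_force: [-0.9, -0.1, -1.2]
gripper_width: 85.1
```

Emit:
jog_arm:
  rows:
    - [[2.4,5.3,0],[0,0,0],7]
    - [[2.4,5.3,0],[0,0,0],7]
    - [[2.4,5.3,0],[0,0,0],7]
    - [[2.4,5.3,0],[0,0,0],7]
    - [[2.4,5.3,0],[0,0,0],7]
    - [[2.4,5.3,0],[0,0,0],7]
    - [[2.4,5.3,0],[0,0,0],7]
    - [[2.4,5.3,0],[0,0,0],7]
    - [[2.4,5.3,0],[0,0,0],7]
    - [[2.4,5.3,0],[0,0,0],7]

```text
clock: 2.35
position: [562.0, 161.0, 331.6]
ee_rot: [0.989, 0.148, 0.0, -0.0]
contact_force: [-0.4, 0.6, 0.1]
gripper_width: 70.4
```

```bash
cat > d.py <<'E'
from h import *
import sys
s=arm.read_state(); Rm=R.from_quat(s["ee_rot"]).as_matrix()
t=np.array([float(v) for v in sys.argv[1:4]])
print("t",s["clock"],"pos",s["position"].round(1),"yaw",np.degrees(np.arctan2(Rm[1,0],Rm[0,0])).round(2),"tilt",Rm[:,2].round(3),"F",s["contact_force"].round(1),"w",s["gripper_width"])
print("delta tool cm",(Rm.T@(t-s["position"])/10).round(2))
E
python3 d.py 565.5 161 330
```

```text
t 2.35 pos [562.  161.  331.6] yaw 16.98 tilt [ 0.001  0.    -1.   ] F [-0.4  0.6  0.1] w 70.350685595483
delta tool cm [0.33 0.1  0.16]
```

Emit:
jog_arm:
  rows:
    - [[0.33,0.1,0.5],[0,0,0],7]
    - [[0,0,3],[0,0,0],7]
    - [[0,0,3],[0,0,0],7]
    - [[0,0,1.8],[0,0,0],7]
    - [[0,0,0],[0,0,0],7]

```text
clock: 2.98
position: [563.3, 162.9, 246.8]
ee_rot: [0.989, 0.148, -0.002, 0.001]
contact_force: [0.3, -0.0, 0.1]
gripper_width: 70.0
```

```bash
python3 d.py 565.5 161 246; python3 - <<'E'
from h import *
a=eyes.get_image("scene")[150:320,200:400];b=eyes.get_image("top")[110:270,170:330]
save(np.hstack([cv2.resize(a,(440,374),interpolation=cv2.INTER_CUBIC),cv2.resize(b,(352,374)[:2],interpolation=cv2.INTER_CUBIC)]),"g1.png")
E
```

```text
t 2.975 pos [563.3 162.9 246.8] yaw 17.02 tilt [-0.003 -0.002 -1.   ] F [ 0.3 -0.   0.1] w 69.9811448257264
delta tool cm [0.16 0.24 0.08]
```

View pics/g1.png

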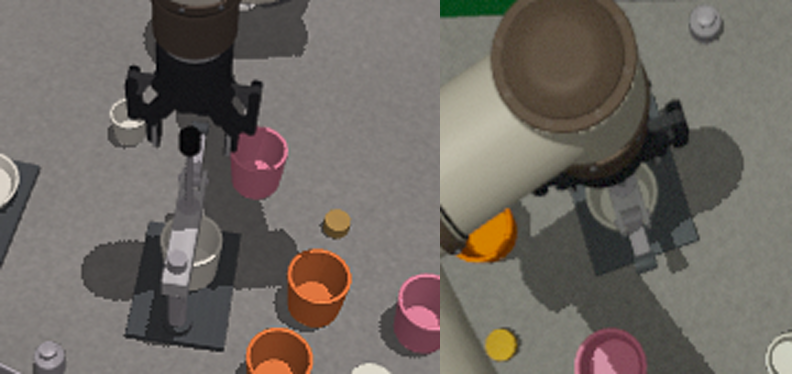

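The knob (crop 190,140) sits midway between the fingertips (150 and 232). I'll correct by 2 mm and close.

Emit:
jog_arm:
  rows:
    - [[0.15,0.2,0],[0,0,0],7]
    - [[0,0,0],[0,0,0],2]
    - [[0,0,0],[0,0,0],2]
    - [[0,0,0],[0,0,0],2]
    - [[0,0,0],[0,0,0],2]
    - [[0,0,0],[0,0,0],2]

```text
clock: 3.82
position: [566.4, 161.6, 248.5]
ee_rot: [0.989, 0.148, 0.0, -0.0]
contact_force: [-1.5, 4.1, 1.3]
gripper_width: 22.4
```

```bash
python3 d.py 565.5 161 246
```

```text
t 3.825 pos [566.4 161.6 248.5] yaw 16.98 tilt [ 0.     0.001 -1.   ] F [-1.5  4.1  1.3] w 22.420124184241963
delta tool cm [-0.1   0.03  0.25]
```

Emit:
jog_arm:
  rows:
    - [[0,0,0.5],[0,0,0],2]
    - [[0,0,1],[0,0,0],2]
    - [[0,0,1],[0,0,0],2]
    - [[0,0,1],[0,0,0],2]

```text
clock: 4.32
position: [566.4, 161.5, 212.3]
ee_rot: [0.989, 0.148, -0.0, -0.0]
contact_force: [-2.5, 5.6, 2.2]
gripper_width: 22.3
```

```bash
python3 d.py 565.5 161 161; python3 - <<'E'
from h import *
a=eyes.get_image("scene")[150:320,200:400]
save(cv2.resize(a,(700,595),interpolation=cv2.INTER_CUBIC),"g2.png")
E
```

```text
t 4.325 pos [566.4 161.5 212.3] yaw 16.98 tilt [-0.     0.001 -1.   ] F [-2.5  5.6  2.2] w 22.344909713756973
delta tool cm [-0.1   0.03  5.13]
```

View pics/g2.png

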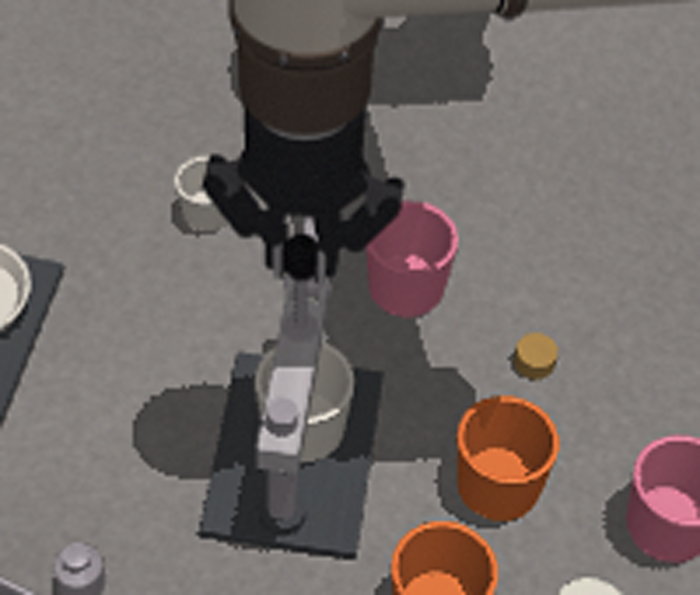

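The knob is gripped and sliding with about 2 N. I'll continue, slowing near the bottom.

Emit:
jog_arm:
  rows:
    - [[0,-0.05,1],[0,0,0],2]
    - [[0,0,1],[0,0,0],2]
    - [[0,0,1],[0,0,0],2]
    - [[0,0,0.6],[0,0,0],2]
    - [[0,0,0.2],[0,0,0],2]

```text
clock: 5.0
position: [566.4, 161.5, 174.9]
ee_rot: [0.989, 0.148, -0.0, 0.0]
contact_force: [-1.5, 4.1, 1.5]
gripper_width: 21.9
```

Emit:
jog_arm:
  rows:
    - [[0,0,0.2],[0,0,0],2]
    - [[0,0,0.2],[0,0,0],2]

```text
clock: 5.25
position: [566.4, 161.6, 171.5]
ee_rot: [0.989, 0.148, 0.0, -0.0]
contact_force: [-0.9, 3.0, 0.5]
gripper_width: 21.7
```

Emit:
jog_arm:
  rows:
    - [[0,0,0.2],[0,0,0],2]
    - [[0,0,0.1],[0,0,0],2]

```text
clock: 5.5
position: [566.4, 161.6, 168.3]
ee_rot: [0.989, 0.148, 0.0, 0.0]
contact_force: [-1.0, 3.1, 1.2]
gripper_width: 21.9
```

Emit:
jog_arm:
  rows:
    - [[0,0,0.1],[0,0,0],2]
    - [[0,0,0.1],[0,0,0],2]

```text
clock: 5.75
position: [566.4, 161.6, 166.3]
ee_rot: [0.989, 0.148, 0.0, 0.0]
contact_force: [-0.4, 3.5, 1.0]
gripper_width: 21.9
```

Emit:
jog_arm:
  rows:
    - [[0,0,0.1],[0,0,0],2]
    - [[0,0,0.1],[0,0,0],2]

```text
clock: 6.0
position: [566.4, 161.6, 164.3]
ee_rot: [0.989, 0.148, 0.0, 0.0]
contact_force: [-0.0, 2.4, 1.6]
gripper_width: 22.0
```

Emit:
jog_arm:
  rows:
    - [[0,0,0.1],[0,0,0],2]
    - [[0,0,0],[0,0,0],2]

```text
clock: 6.25
position: [566.4, 161.6, 163.2]
ee_rot: [0.989, 0.148, 0.0, 0.0]
contact_force: [-0.7, 2.6, 0.6]
gripper_width: 22.0
```

Emit:
jog_arm:
  rows:
    - [[0,0,0.1],[0,0,0],2]
    - [[0,0,0],[0,0,0],2]

```text
clock: 6.5
position: [566.4, 161.6, 162.2]
ee_rot: [0.989, 0.148, 0.0, 0.0]
contact_force: [0.0, 3.1, 1.0]
gripper_width: 22.2
```

Emit:
jog_arm:
  rows:
    - [[0,0,0.1],[0,0,0],2]
    - [[0,0,0],[0,0,0],2]

```text
clock: 6.75
position: [566.4, 161.6, 162.0]
ee_rot: [0.989, 0.148, 0.0, 0.0]
contact_force: [-1.9, 1.8, 4.6]
gripper_width: 22.0
```

Emit:
jog_arm:
  rows:
    - [[0,0,0.1],[0,0,0],2]
    - [[0,0,0],[0,0,0],2]

```text
clock: 7.0
position: [566.5, 161.6, 161.9]
ee_rot: [0.989, 0.148, 0.001, 0.0]
contact_force: [-3.4, 3.2, 7.9]
gripper_width: 22.0
```

Emit:
jog_arm:
  rows:
    - [[0,0,0.1],[0,0,0],2]
    - [[0,0,0],[0,0,0],2]

```text
clock: 7.25
position: [566.5, 161.6, 161.9]
ee_rot: [0.989, 0.148, 0.001, 0.0]
contact_force: [-5.1, 2.8, 13.1]
gripper_width: 22.4
```

```bash
python3 d.py 565.5 161 161; python3 - <<'E'
from h import *
a=eyes.get_image("scene")[180:320,220:360]
save(cv2.resize(a,(590,590),interpolation=cv2.INTER_CUBIC),"g3.png")
E
```

```text
t 7.25 pos [566.5 161.6 161.9] yaw 17.02 tilt [ 0.002  0.    -1.   ] F [-5.1  2.8 13.1] w 22.36170579315286
delta tool cm [-0.11  0.03  0.09]
```

View pics/g3.png

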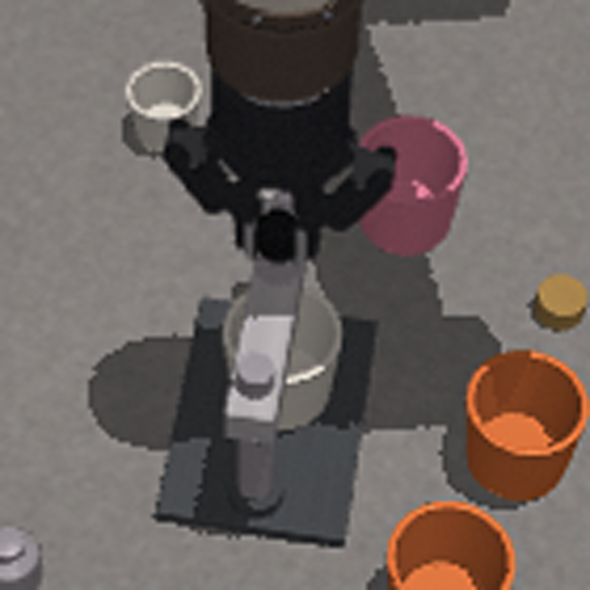

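The probe hit a hard stop at TCP z 161.9 (13 N, 86.6 mm of travel), which is consistent with the bottom. I'll unload, open and lift.

Emit:
jog_arm:
  rows:
    - [[0,0,-0.2],[0,0,0],2]
    - [[0,0,0],[0,0,0],5.5]
    - [[0,0,0],[0,0,0],5.5]
    - [[0,0,0],[0,0,0],5.5]
    - [[0,0,0],[0,0,0],5.5]

```text
clock: 7.92
position: [566.2, 161.3, 161.0]
ee_rot: [0.989, 0.147, -0.0, 0.0]
contact_force: [1.6, -0.3, 0.1]
gripper_width: 54.8
```

```bash
python3 d.py 565.5 161 161
```

```text
t 7.925 pos [566.2 161.3 161. ] yaw 16.96 tilt [-0.001 -0.001 -1.   ] F [ 1.6 -0.3  0.1] w 54.781058073452336
delta tool cm [-0.08  0.01 -0.  ]
```

Emit:
jog_arm:
  rows:
    - [[0,0,-1],[0,0,0],5.5]
    - [[0,0,-3],[0,0,0],5.5]
    - [[0,0,-3.5],[0,0,0],5.5]
    - [[-4,0,0],[0,0,0],0]
    - [[-3.7,0,0],[0,0,0],0]
    - [[0,0,0],[0,0,0],0]
    - [[0,0,0],[0,0,0],0]

```text
clock: 8.8
position: [493.4, 139.4, 237.3]
ee_rot: [0.989, 0.148, 0.001, -0.0]
contact_force: [0.2, 0.4, -0.2]
gripper_width: 0.1
```

```bash
python3 - <<'E'
from h import *
x,y,w=565.5,161.0,0.296
c,s=np.cos(w),np.sin(w)
print("target",x-76*c,y-76*s)
a=eyes.get_image("scene")[180:320,220:360]
save(cv2.resize(a,(590,590),interpolation=cv2.INTER_CUBIC),"g4.png")
print("knob at bottom expected crop",(proj("scene",[[x,y,178],[x,y,193]])-[220,180])*590/140)
print("lever end expected", (proj("scene",[[x-c*(35+60*np.cos(.664)),y-s*(35+60*np.cos(.664)),187]])-[220,180])*590/140)
E
python3 d.py 492.8 138.8 200
```

```text
target 492.805169767008 138.83106548801962
knob at bottom expected crop [[279.13131169 234.20706843]
 [279.439301   219.28140206]]
lever end expected [[300.27293281 117.9262778 ]]
t 8.85 pos [493.5 139.5 236.9] yaw 16.97 tilt [ 0.001  0.    -1.   ] F [ 0.9  0.3 -0.3] w 0.014292555721633963
delta tool cm [-0.09  0.05  3.69]
```

View pics/g4.png

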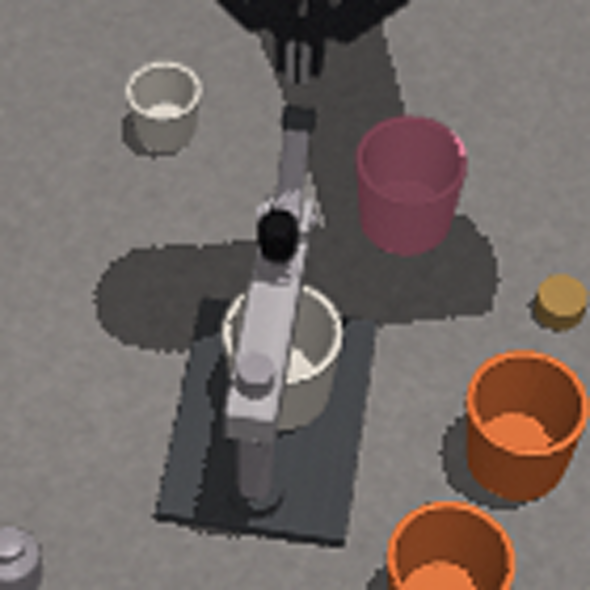

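The knob is at crop (278,235), matching the predicted (279,234) for the bottomed probe. The lever end is at (298,118), as modelled, with the shut fingers above it. Now I'll press the lever.

Emit:
jog_arm:
  rows:
    - [[-0.1,0.05,2],[0,0,0],0]
    - [[0,0,2],[0,0,0],0]
    - [[0,0,0.5],[0,0,0],0]
    - [[0,0,0.5],[0,0,0],0]

```text
clock: 9.35
position: [491.9, 138.0, 186.7]
ee_rot: [0.989, 0.148, -0.001, 0.001]
contact_force: [-2.5, -1.5, 4.6]
gripper_width: -0.3
```

Emit:
jog_arm:
  rows:
    - [[0,0,0.5],[0,0,0],0]
    - [[0,0,0.5],[0,0,0],0]
    - [[0,0,0.4],[0,0,0],0]

```text
clock: 9.72
position: [492.5, 138.7, 172.2]
ee_rot: [0.989, 0.148, 0.001, -0.0]
contact_force: [0.1, 0.1, 3.4]
gripper_width: -0.2
```

Emit:
jog_arm:
  rows:
    - [[0,0,0.4],[0,0,0],0]
    - [[0,0,0.4],[0,0,0],0]
    - [[0,0,0.4],[0,0,0],0]

```text
clock: 10.1
position: [491.9, 138.4, 160.1]
ee_rot: [0.989, 0.148, 0.0, -0.0]
contact_force: [0.1, 0.4, 2.8]
gripper_width: -0.2
```

Emit:
jog_arm:
  rows:
    - [[0,0,0.3],[0,0,0],0]
    - [[0,0,0.2],[0,0,0],0]
    - [[0,0,0.1],[0,0,0],0]
    - [[0,0,0],[0,0,0],0]

```text
clock: 10.6
position: [491.6, 138.2, 154.1]
ee_rot: [0.989, 0.147, -0.0, 0.0]
contact_force: [-0.9, -0.9, 1.3]
gripper_width: 0.2
```

Emit:
jog_arm:
  rows:
    - [[0,0,0.1],[0,0,0],0]
    - [[0,0,0],[0,0,0],0]

```text
clock: 10.85
position: [491.5, 138.2, 153.5]
ee_rot: [0.989, 0.148, -0.0, 0.0]
contact_force: [-2.0, 0.1, 4.4]
gripper_width: 0.6
```

Emit:
jog_arm:
  rows:
    - [[0,0,0.1],[0,0,0],0]
    - [[0,0,0],[0,0,0],0]

```text
clock: 11.1
position: [491.6, 138.2, 153.4]
ee_rot: [0.989, 0.148, -0.0, 0.0]
contact_force: [-5.0, -0.2, 7.9]
gripper_width: -0.1
```

Emit:
jog_arm:
  rows:
    - [[0,0,0.1],[0,0,0],0]
    - [[0,0,0],[0,0,0],0]

```text
clock: 11.35
position: [491.6, 138.2, 153.3]
ee_rot: [0.989, 0.148, 0.0, 0.0]
contact_force: [-5.9, -0.1, 14.4]
gripper_width: 0.2
```

Emit:
jog_arm:
  rows:
    - [[0,0,-0.5],[0,0,0],0]
    - [[0,0,-2],[0,0,0],0]
    - [[0,0,-4],[0,0,0],0]
    - [[-2,0,-4],[0,0,0],0]
    - [[-4,0,0],[0,0,0],0]
    - [[-4,0,0],[0,0,0],0]
    - [[0,0,0],[0,0,0],0]

```text
clock: 12.22
position: [394.4, 108.3, 256.4]
ee_rot: [0.989, 0.148, 0.0, -0.0]
contact_force: [0.6, 0.3, -0.0]
gripper_width: -0.0
```

```bash
python3 - <<'E'
from h import *
x,y,w=565.5,161.0,0.296
c,s=np.cos(w),np.sin(w)
a=eyes.get_image("scene");b=eyes.get_image("top"); save(a,"f0.png")
save(np.hstack([cv2.resize(a[180:320,220:360],(390,390),interpolation=cv2.INTER_CUBIC),cv2.resize(b[130:250,190:310],(390,390),interpolation=cv2.INTER_CUBIC)]),"f1.png")
P=[[x,y,178],[x-c*95,y-s*95,150]]
print("knob,lever end scene",(proj("scene",P)-[220,180])*390/140,"top",(proj("top",P)-[190,130])*390/120+[390,0])
print(arm.read_state()["contact_force"],arm.read_state()["position"])
E
```

```text
knob,lever end scene [[184.51052807 154.81484184]
 [199.69497364  92.05246799]] top [[592.00978624 181.75319984]
 [639.18736405 324.36007259]]
[-0.61301186  0.36481622  0.53311761] [396.58547129 109.37725783 256.52293887]
```

View pics/f1.png

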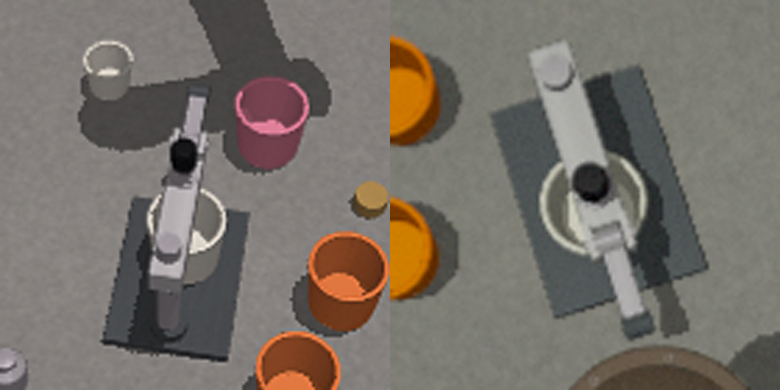

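View pics/f0.png

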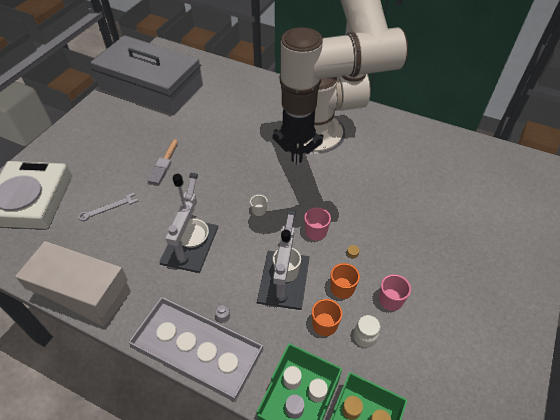

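The final views show the knob at (184,155), matching the predicted (184.5,155). The lever end is at (199,92), matching the level prediction of (200,92), and the top view agrees. The other stand's knob is unchanged at (178,180), the crucible is upright and the arm is clear. I'll hand the job in.

```bash
python3 -c "
from bench import arm
print(arm.job_done())"
```

```text
the job is handed in; nothing more can be done
None
```

The job is done and handed in, at about 12 s on the robot's clock. On the stand with the tall white crucible I did these steps, in order:

- **Probe:** I gripped the knob and slid it down about 86.6 mm, within the stated 70 to 90 mm. It met a hard stop, reading 13 N with no further movement. I then released it.
- **Clamp lever:** I pressed it down with shut fingers until it stopped at z = 153.4 mm, reading 14 N at the end. A level bar's top should be at 153.5 mm.

**Last checks:** In both cameras the knob and lever end match their predicted positions for a bottomed probe and a level lever, to within a few enlarged-crop pixels. The crucible is upright, the other stand's probe is still raised, and the arm is clear with about 0 N on it.

**Small disagreements:**
- The gripper read about 22 mm on the 24 mm knob.
- The two cameras' sight lines to the knob, before it was lowered, missed each other by about 3 mm.
- The 14 N on the lever is above the suggested 3 to 8 N. That extra force came only after the lever had reached its stop.

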